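# Clear the gap and hold the idler's axle bolt for tightening

## Task

The idler pulley's nut is about to be tightened from the front, and the bolt head it pulls against is hidden in the narrow gap behind the steel bracket. Lift the spray can and the wooden offcut out of that gap and pack both upright into the free strip of the open box beside what is in it already, setting them down rather than dropping them and leaving everything else on the bench alone. Then reach down into the gap, grip the bolt head firmly from both sides without turning it from the angle it is set at, and finish there, still holding it.

Things in the scene. Friction and masses are not known exactly. Their poses are not given: they have to be found in the camera images.
- drive: Belt drive of a sander on a plywood baseboard 15 mm thick (x -110..160, y -100..340 mm), fixed, at various places and yaws. Origin: on the bench straight below the middle of the bolt head; z up, x from the steel bracket to the timber back rail, y along both. Can and offcut stand on the baseboard in the gap between the two, one on either side of the bolt head.
- bracket_top (a point): Middle of the top rear edge of the grey steel bracket, an upright plate 8 mm thick and 110 mm wide (y) whose rear face is at x = -22 mm of the drive; 103 mm above the bench. Idler pulley, nut and switch box are on its -x side and lower.
- rail_top (a point): Top front edge of the timber back rail, at y = 0 of the drive: a plank on edge, 38 mm thick, front face at x = 34 mm, from y = -100 to 170 mm, top 103 mm above the bench. The gap from bracket to rail is 56 mm wide.
- motor_top (a point): Middle of the top of the motor, 140 mm above the bench. The motor is 118 mm wide (y 191..309 mm of the drive) and 158 mm long (x -20..138 mm), with a pulley on its shaft down to x = -72 mm.
- axle_bolt: Steel hex bolt, the idler's eccentric axle. Origin at the centre of its head, 75 mm above the bench. Head 30 mm across flats, x -7..7 mm, 15 mm clear of the bracket, 27 mm of the rail. x axis: the bolt's axis, along the drive's x. y: square to two flats, at y = -15 and 15 mm, level but for up to 13 degrees of turn about x, as found; z: up along these flats. Turns easily (0.12 N m).
- bolt_corner (a point): One corner of the bolt's hex head, half-way along its thickness, at y = 15, z = 8.7 mm in axle_bolt's frame; it moves only if the bolt turns.
- can_mid (a point): Plain aerosol can with a grey cap, 45 mm across, 135 mm high, about 0.22 kg, standing in the gap beside the bolt head about 47 mm from it, on either side. The point is at its centre, half-way up; z up.
- offcut_mid (a point): Offcut of light square timber, 42 x 42 mm, 135 mm high, about 0.15 kg, standing on end in the gap on the other side of the bolt head. The point is at its centre, half-way up; z up, x and y square to its sides.
- crate: Open wooden box, 172 mm (x) by 140 mm (y) outside, 75 mm high, walls and floor 8 mm, loose but heavy. Origin in the middle of its underside; z up. Inside x -78..78, y -62..62 mm. Two jars and a wooden batten, all lower than 90 mm above the bench, fill its +x part.
- free_strip (a point): Middle, on the box's floor, of the free strip along the box's -x wall (x -78..-17 mm of the box, 61 mm wide, 124 mm long along y). It takes the can and the offcut side by side along y, their centres 30 mm either side of this point.
- jar_l: Glass screw jar with metal lid, 58 mm across, 80 mm high, in the box. Origin at the middle of its foot. It stays in the box, upright.
- jar_r: The second, equal glass jar in the box, as jar_l.
- batten: Wooden block 33 x 115 x 60 mm lying in the box along its +x wall. Origin at the middle of its underside. It stays in the box.
- tape: Roll of masking tape lying flat on the bench, 100 mm across, 36 mm high. Origin at the middle of its underside. Leave alone.
- screwdriver: Screwdriver lying on the bench near the robot. Leave alone.
- spanner: Steel spanner lying on the bench near the robot. Leave alone.
- tin: Paint tin 100 mm across, 110 mm high, on the right of the bench. Origin at the middle of its foot. Leave alone.
- strip: Thin wooden strip 220 x 35 x 12 mm lying on the far part of the bench. Origin at the middle of its underside. Leave alone.
There are look-alikes about, which are no part of the job. Leave any orange or pink look-alike of the part that bears offcut_mid alone.

How it is judged:
By the outcome, as a careful person would: the job done as asked, in the order asked, and still so for the second after the job is handed in, while the arm keeps its last pose, push and grip.
It also fails if it takes over 59 s, if anything falls off the work surface, if the arm or the gripper's body presses on something with over 40 N, if the wrist force passes 120 N, or if a joint passes its speed limit or range.

## Robot

A 7-joint arm with a two-finger parallel gripper is mounted at the origin on the work surface. World frame = base frame: x ahead of the robot, y to its left, z up, the work surface at z = 0. Lengths are in m, angles in rad, forces in N, time in s.
With the tool pointing down it reaches from about 0.4 to 0.875 m from the base axis. Payload 19.3 kg.
Tool frame: the origin (TCP) lies at the very end of the fingers, on their centre line; the grasp point (between the pads) lies 19 mm behind it; z points along the fingers, y is the line along which they close (so a half turn about z gives the same grasp; the last joint's range is limited). The gripper opens to 85 mm and grips with 20 to 120 N. Pads are 22 mm wide; open, the fingers measure 114 mm over their backs; the gripper's body (76 mm by 85 mm) begins 54 mm behind the grasp point. The pads swing forward as they close: fully open they stand 13 mm farther back than shut.
Start: joints at [1.225, 0.521, -0.036, 1.599, 0.021, 1.021, -0.113], TCP at [0.17, -0.601, 0.231] pointing down, gripper open.
Joint ranges: [-2.91, 2.91], [-0.3, 2.13], [-1.5, 1.42], [0.17, 2.43], [-1.26, 4.41], [0.16, 1.93], [-2.52, 2.52]. Speed limits (rad/s): [1.89, 1.89, 2.39, 2.39, 3.01, 3.01, 3.01].

## Interface

Orientations are given as [roll, pitch, yaw] about the fixed x, y, z axes, in that order (R = Rz(yaw) Ry(pitch) Rx(roll)).
In Python, from workcell import bot gives the robot as it stands. The module is installed in compiled form; this text tells all that it offers.
- The arm moves only by the tool apply_moves, never from a script. Its arguments are lists of equal length, an entry for each row: "claw": the finger opening in m, from 0 to 0.0854; "xyz": the shift along the tool's x, y, z in m, a list of three; "twist": the turn, a rotation vector about the tool's x, y, z in rad, a list of three. A call has 1 to 20 rows; each row shifts and turns the commanded pose from where the row before left it, along the tool's axes as they then stand; what a row does not reach is not made up. A row lasts 1/10 s, in which the tool goes at most 50 mm and 8.59 degrees, less where a joint would pass 70% of its speed; a pose out of reach is approached as far as the arm can. A call with a gripper value outside its range is refused whole. The fingers move at their own pace and stop on an object; "force" is the grip in N (left out, the last holds). Time passes only in rows, so rows that do not move let the fingers close. It gives the time, the measured TCP pose, the force, the opening and the grip force at its end, in the units of the state.
- bot.observe(): the state, without advancing time (a new reading comes with each control period).
- bot.grab_frame(name): name is "scene" or "top" or "wrist"; returns a dict with "img" (400x640x3 uint8, red, green, blue), "vfov" (degrees; the focal length in pixels is half the picture's height over the tangent of half this angle, whatever the lens; pixels are square), "cx", "cy" (the principal point, pixels), "distortion" ([k1, k2, p1, p2, k3] as OpenCV has them; the pictures are not rectified), "view" (4x4, takes a point from world to camera coordinates). Camera axes: x right, y up, looking along -z (the intrinsics and any distortion apply to the point x, -y, -z); pixel columns grow to the right and rows downward; lengths in m; the calibration is good to about 2 mm. A picture is of the moment at which its call begins. There is no depth.
- bot.job_done(): hands the job in; it is judged then, once.
Trained networks look in the newest picture that a camera, given by its name, has taken for a name from the list of things; names that differ only in an ending like _2 or _b are one class to them, and where a whole thing is asked for, a point or a joint stands for the part that bears it (a point fixed in the world has none). Each returns a list of dicts, best first, with "score" (0 to 1); they miss things now and then, are a little off and sometimes report something else, mostly with a low value. They report only what shows in the picture. A call takes as long as a camera call. They do not tell look-alikes from the thing itself.
- bot.find_in(camera, query): "position" ([x, y, z] in m, in world coordinates, good to about 4 mm: the middle of the surface that is visible of it).
The state is a dict: "clock": time; "qpos": joint angles; "qd": joint speeds; "joint_efforts": joint torques, N m; "position": TCP position; "tool_rot": TCP orientation; "force": force on the tool from outside, world axes, zero at the start; "moment": the same for the moment, N m; "grip_width": finger opening in m; "finger_force": force on a finger pad.
Only numpy, scipy, OpenCV 4.12 (cv2) and the standard library are available. Lean on these libraries where they do the work, as an engineer would, in place of code of your own. Each camera call takes 0.05 s, during which the arm holds its last target. There are 200 camera calls.

## Working session

There is one attempt and no reset: what is moved stays moved. The work goes in short steps, Python scripts to look and compute and a tool call to move; the robot and the scene stay as the last step left them, time stands still between calls to the robot, and variables do not carry over. Pictures are saved under pics/ and viewed, at most 11 in all, crops included, and the job is handed in when it is done.

Besides the shell and the picture viewer there is one more tool, called after ">>>" as name(argument=value, ...) on one line, values as JSON. apply_moves: Moves the arm, as the interface text tells. Its arguments: {"type":"object","properties":{"claw":{"type":"array"},"xyz":{"type":"array"},"twist":{"type":"array"},"force":{"type":"number"}},"required":["claw","xyz","twist"]}

```bash
mkdir -p pics; cat > h.py <<'E'
import numpy as np, cv2
from workcell import bot
from scipy.spatial.transform import Rotation as R
def snap(cam,fn):
    f=bot.grab_frame(cam); cv2.imwrite('pics/'+fn,f['img'][:,:,::-1]); return f
def K(f):
    h=f['img'].shape[0]; fl=h/2/np.tan(np.radians(f['vfov'])/2)
    return np.array([[fl,0,f['cx']],[0,fl,f['cy']],[0,0,1.]])
def proj(f,P):
    P=np.atleast_2d(P).astype(float); V=np.array(f['view']); c=P@V[:3,:3].T+V[:3,3]; c=c*[1,-1,-1]
    return cv2.projectPoints(c,np.zeros(3),np.zeros(3),K(f),np.array(f['distortion'],float))[0][:,0]
def ray(f,uv,z):
    p=cv2.undistortPoints(np.array([[uv]],float),K(f),np.array(f['distortion'],float))[0,0]
    V=np.array(f['view']); d=V[:3,:3].T@np.array([p[0],-p[1],-1]); o=-V[:3,:3].T@V[:3,3]
    return o+d*(z-o[2])/d[2]
E
cat > a.py <<'E'
from h import *
f=snap('scene','s0.png'); g=snap('top','t0.png')
cv2.imwrite('pics/st0.png',cv2.resize(np.vstack([f['img'],g['img']])[:,:,::-1],None,fx=.75,fy=.75))
for c in ['scene','top']:
    for n in ['bracket_top','rail_top','motor_top','axle_bolt','bolt_corner','can_mid','offcut_mid','crate','free_strip','jar_l','batten','tape','tin']:
        print(c,n,[(np.round(d['position'],3).tolist(),round(d['score'],2)) for d in bot.find_in(c,n)][:4])
s=bot.observe(); print(s['clock'],s['position'],s['tool_rot'])
E
python3 a.py
```

```text
scene bracket_top [([0.698, 0.284, 0.054], 0.63)]
scene rail_top [([0.701, 0.286, 0.05], 0.67), ([0.606, 0.189, 0.087], 0.33), ([0.534, -0.265, 0.08], 0.15)]
scene motor_top [([0.702, 0.29, 0.052], 0.77)]
scene axle_bolt [([0.602, 0.184, 0.085], 0.62)]
scene bolt_corner []
scene can_mid [([0.608, 0.138, 0.136], 0.59)]
scene offcut_mid [([0.429, 0.472, 0.084], 0.93), ([0.381, 0.401, 0.086], 0.89), ([0.633, 0.229, 0.139], 0.71), ([0.424, 0.287, 0.085], 0.7)]
scene crate [([0.566, -0.23, 0.051], 0.58), ([0.606, 0.137, 0.136], 0.31)]
scene free_strip [([0.566, -0.228, 0.05], 0.96)]
scene jar_l [([0.532, -0.264, 0.082], 0.79), ([0.542, -0.204, 0.089], 0.62)]
scene batten [([0.571, -0.243, 0.067], 0.5)]
scene tape []
scene tin [([0.327, -0.363, 0.078], 0.64)]
top bracket_top [([0.646, 0.301, 0.017], 0.67)]
top rail_top [([0.647, 0.305, 0.016], 0.83)]
top motor_top [([0.645, 0.304, 0.014], 0.87)]
top axle_bolt [([0.537, 0.196, 0.088], 0.56)]
top bolt_corner [([0.535, 0.192, 0.086], 0.56)]
top can_mid [([0.594, 0.136, 0.149], 0.6)]
top offcut_mid [([0.367, 0.386, 0.135], 0.97), ([0.413, 0.462, 0.131], 0.97), ([0.615, 0.226, 0.154], 0.73), ([0.334, 0.216, 0.133], 0.63)]
top crate [([0.648, 0.303, 0.017], 0.71), ([0.483, -0.228, 0.029], 0.63), ([0.57, -0.241, 0.069], 0.24)]
top free_strip [([0.486, -0.23, 0.026], 0.71)]
top jar_l [([0.518, -0.258, 0.092], 0.65), ([0.531, -0.201, 0.088], 0.63)]
top batten [([0.57, -0.239, 0.069], 0.91), ([0.428, -0.048, 0.025], 0.44)]
top tape [([0.728, -0.114, 0.036], 0.84)]
top tin [([0.295, -0.361, 0.107], 0.71)]
1.4 [ 0.1701994  -0.60137543  0.23131284] [-3.14159152e+00 -2.21587930e-05  2.75818264e-01]
```

View pics/st0.png

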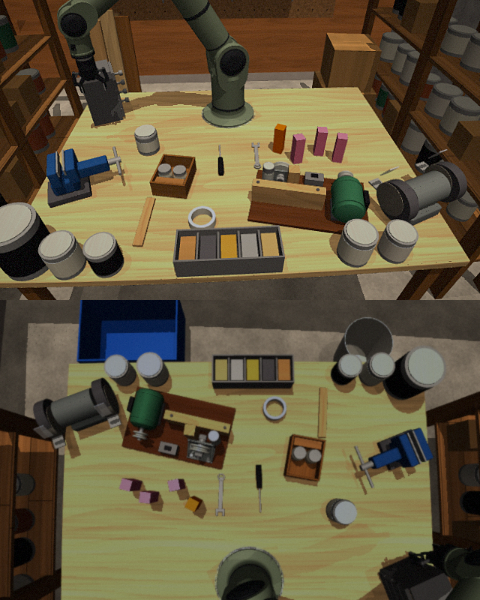

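```bash
python3 -c "
import cv2
a=cv2.imread('pics/t0.png')
A=cv2.resize(a[105:235,155:325],(680,520),interpolation=2); 
cv2.imwrite('pics/c1.png',A)
A=cv2.resize(a[165:255,365:445],(400,450),interpolation=2)
b=cv2.imread('pics/s0.png'); B=cv2.resize(b[195:275,190:270],(400,400),interpolation=2)
import numpy as np
cv2.imwrite('pics/c2.png',np.hstack([A[:400],B]))"
```

```text
(no output)
```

View pics/c1.png

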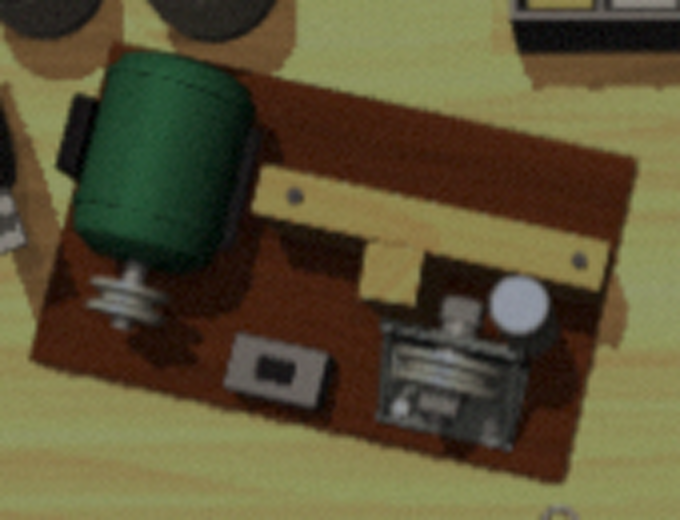

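View pics/c2.png

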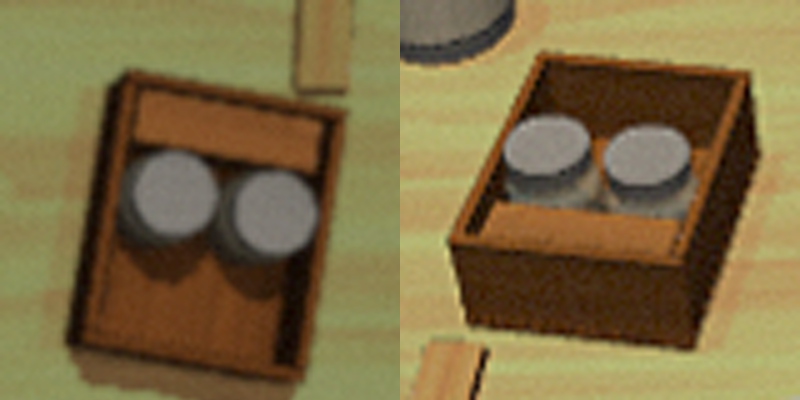

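```bash
cat > fit.py <<'E'
from h import *
from scipy.optimize import least_squares
g=bot.grab_frame('top')
def fit(L,uv,x0):
    L=np.array(L,float)
    def w(p):
        q=L.copy(); c,s=np.cos(p[2]),np.sin(p[2]); q[:,0]=p[0]+c*L[:,0]-s*L[:,1]; q[:,1]=p[1]+s*L[:,0]+c*L[:,1]; return q
    r=least_squares(lambda p:(proj(g,w(p))-uv).ravel(),x0,loss='soft_l1')
    print(r.x.round(4),np.degrees(r.x[2]).round(2)); print((proj(g,w(r.x))-uv).round(1).tolist()); return r.x
c1=lambda a:np.array(a,float)/4+[155,105]-.375
c2=lambda a:np.array(a,float)/5+[365,165]-.4
D=fit([[.16,.34,.015],[.16,-.1,.015],[-.11,-.1,.015],[-.11,.34,.015],[.072,.17,.103],[.034,.17,.103],[.034,-.1,.103],[.072,-.1,.103]],
 c1([[118,45],[637,158],[565,483],[33,360],[262,165],[253,213],[600,292],[610,242]]),[.57,.18,-.2])
C=fit([[.086,.07,.075],[.086,-.07,.075],[-.086,-.07,.075],[-.086,.07,.075]],c2([[128,75],[345,112],[302,380],[83,345]]),[.53,-.23,-.2])
def T(p,l): c,s=np.cos(p[2]),np.sin(p[2]); return np.array([p[0]+c*l[0]-s*l[1],p[1]+s*l[0]+c*l[1]])
def I(p,q): c,s=np.cos(p[2]),np.sin(p[2]); d=np.array(q[:2])-p[:2]; return np.array([c*d[0]+s*d[1],-s*d[0]+c*d[1]])
can=ray(g,c1([519,305]),.15); off=ray(g,c1([392,272]),.15)
print('can',can,I(D,can),'off',off,I(D,off))
a,b=ray(g,c1([368,240]),.15),ray(g,c1([425,247]),.15); print('offyaw',np.degrees(np.arctan2(*(a-b)[1::-1]))-90)
a,b=ray(g,c1([360,298]),.15),ray(g,c1([415,305]),.15); print('offyaw',np.degrees(np.arctan2(*(a-b)[1::-1]))-90)
print('strip',[T(C,[-.0475,y]).round(4) for y in(-.03,0,.03)])
for u in [[385,322],[530,345]]:
    print('brk',I(D,ray(g,c1(u),.103)))
s=bot.observe();print(s['position'],s['tool_rot'],s['grip_width'])
E
python3 fit.py
```

```text
[ 0.6007  0.1816 -0.2281] -13.07
[[-1.5, -1.0], [0.5, -0.2], [-0.3, 0.2], [-1.1, 0.6], [0.5, -0.1], [-0.3, 0.1], [0.6, -0.1], [0.9, 0.2]]
[ 0.5138 -0.2352 -0.1823] -10.45
[[-0.6, -1.0], [0.6, -0.4], [0.7, 1.3], [-0.7, 0.3]]
can [0.59465809 0.13547233 0.15      ] [ 0.00450864 -0.04629078] off [0.61917277 0.22688667 0.15      ] [0.00771261 0.04829931]
offyaw -7.438958392686203
offyaw -7.661215884646154
strip [array([ 0.4616, -0.2561]), array([ 0.467 , -0.2266]), array([ 0.4725, -0.1971])]
brk [-0.02407132  0.05298981]
brk [-0.01706503 -0.05644413]
[ 0.17017116 -0.60138435  0.23130111] [ 3.14157994e+00 -4.63803146e-06  2.75734014e-01] 0.08535221480044179
```

The scene and top views match the listed layout. The drive is at (0.601, 0.182) with yaw −13°. The can sits on its −y side and the plain offcut on its +y side, and the box's free strip faces the robot. I'll move above the can.

>>> apply_moves(claw=[0.085,0.085,0.085,0.085,0.085,0.085,0.085,0.085], xyz=[[0,0,0],[0,0,0],[0,0,0],[0,0,0],[0,0,0],[0,0,0],[0,0,0],[0,0,0]], twist=[[0,0,-0.1334],[0,0,-0.1334],[0,0,-0.1334],[0,0,-0.1334],[0,0,-0.1334],[0,0,-0.1334],[0,0,-0.1334],[0,0,-0.1334]], force=40)

```text
clock: 2.25
position: [0.1701, -0.6014, 0.2313]
tool_rot: [3.142, 0.0, 1.348]
force: [-0.1, 0.5, 0.2]
grip_width: 0.0849
finger_force: 0.0
```

>>> apply_moves(claw=[0.085,0.085,0.085,0.085,0.085,0.085,0.085,0.085,0.085,0.085,0.085,0.085,0.085,0.085,0.085,0.085,0.085,0.085,0.085,0.085], xyz=[[0.0407,0.0124,0],[0.0407,0.0124,0],[0.0407,0.0124,0],[0.0407,0.0124,0],[0.0407,0.0124,0],[0.0407,0.0124,0],[0.0407,0.0124,0],[0.0407,0.0124,0],[0.0407,0.0124,0],[0.0407,0.0124,0],[0.0407,0.0124,0],[0.0407,0.0124,0],[0.0407,0.0124,0],[0.0407,0.0124,0],[0.0407,0.0124,0],[0.0407,0.0124,0],[0.0407,0.0124,0],[0.0407,0.0124,0],[0.0407,0.0124,0],[0.0407,0.0124,0]], twist=[[0,0,0],[0,0,0],[0,0,0],[0,0,0],[0,0,0],[0,0,0],[0,0,0],[0,0,0],[0,0,0],[0,0,0],[0,0,0],[0,0,0],[0,0,0],[0,0,0],[0,0,0],[0,0,0],[0,0,0],[0,0,0],[0,0,0],[0,0,0]])

```text
clock: 4.25
position: [0.5963, 0.1371, 0.2313]
tool_rot: [3.141, 0.0, 1.343]
force: [0.4, -1.5, 0.2]
grip_width: 0.0851
finger_force: 0.0
```

```bash
python3 - <<'E'
from h import *
f=snap('wrist','w1.png'); s=bot.observe(); print(s['clock'],s['position'],s['tool_rot'],s['qpos'],s['force'])
for n in ['can_mid','offcut_mid','axle_bolt']: print(n,[(np.round(d['position'],4).tolist(),round(d['score'],2)) for d in bot.find_in('wrist',n)][:3])
V=np.array(f['view']); print('cam',-V[:3,:3].T@V[:3,3],-V[2,:3])
E
```

```text
4.3 [0.59786191 0.14399673 0.23125703] [ 3.14155799 -0.00411913  1.34778151] [ 0.0422654   0.55316225 -0.55428373  1.6091619   0.31731246  1.06820873
 -0.82168587] [-6.82725295  6.07801132 -2.20651366]
can_mid [([0.5966, 0.1449, 0.1502], 0.86)]
offcut_mid [([0.3523, 0.2192, 0.0806], 0.62), ([0.62, 0.2284, 0.1468], 0.6), ([0.4249, 0.2896, 0.1138], 0.59)]
axle_bolt [([0.5913, 0.1938, 0.0859], 0.81)]
cam [0.61464316 0.21553393 0.37342174] [-0.06985245 -0.30625806 -0.94938224]
```

View pics/w1.png

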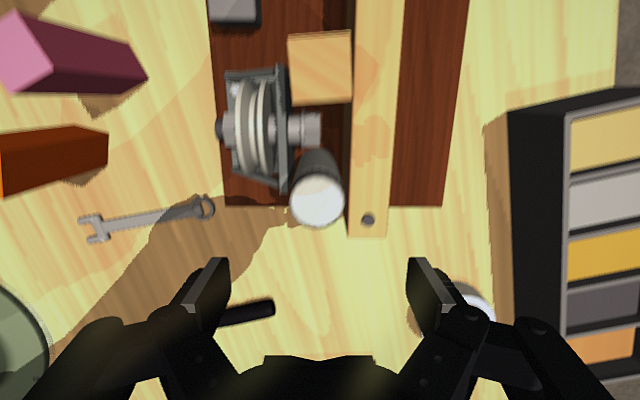

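```bash
python3 - <<'E'
from h import *
for k in range(4): f=bot.grab_frame('wrist')
f=snap('wrist','w2.png'); s=bot.observe(); print(s['clock'],s['position'],s['tool_rot'],s['force'])
for n in ['can_mid','offcut_mid','axle_bolt']: print(n,[(np.round(d['position'],4).tolist(),round(d['score'],2)) for d in bot.find_in('wrist',n)][:3])
g=f['img']; m=cv2.inRange(g,(170,170,165),(255,255,255)); m[:150]=0;m[245:]=0;m[:,:270]=0;m[:,360:]=0
m=cv2.morphologyEx(m,cv2.MORPH_OPEN,np.ones((3,3)))
c=max(cv2.findContours(m,0,2)[0],key=cv2.contourArea); (x,y),r=cv2.minEnclosingCircle(c); print(x,y,r,ray(f,(x,y),.15),ray(f,(x+r,y),.15))
E
```

```text
4.7 [0.59558411 0.13444995 0.23155604] [3.14118254e+00 3.35560087e-04 1.34156689e+00] [ 0.40452616 -0.36178507  1.23995978]
can_mid [([0.5962, 0.1458, 0.1523], 0.84)]
offcut_mid [([0.3527, 0.2216, 0.082], 0.71), ([0.6166, 0.227, 0.1482], 0.55)]
axle_bolt [([0.5931, 0.1943, 0.0848], 0.58), ([0.3611, 0.1204, 0.0087], 0.32), ([0.622, 0.2291, 0.15], 0.21)]
316.5 201.0 25.985671997070312 [0.59590683 0.1392341  0.15      ] [0.61528687 0.13471638 0.15      ]
```

>>> apply_moves(claw=[0.085,0.085,0.085,0.085,0.085,0.085,0.085,0.085,0.03,0.03,0.03,0.03,0.03,0.03,0.03,0.03], xyz=[[0.002,0,0.02],[0,0,0.03],[0,0,0.03],[0,0,0.025],[0,0,0.015],[0,0,0.007],[0,0,0],[0,0,0],[0,0,0],[0,0,0],[0,0,0],[0,0,0],[0,0,0],[0,0,0],[0,0,0],[0,0,0]], twist=[[0,0,0],[0,0,0],[0,0,0],[0,0,0],[0,0,0],[0,0,0],[0,0,0],[0,0,0],[0,0,0],[0,0,0],[0,0,0],[0,0,0],[0,0,0],[0,0,0],[0,0,0],[0,0,0]], force=40)

```text
clock: 6.45
position: [0.5962, 0.1377, 0.1049]
tool_rot: [3.141, -0.0, 1.343]
force: [-2.7, 0.8, 8.1]
grip_width: 0.0445
finger_force: 39.8
```

>>> apply_moves(claw=[0.03,0.03,0.03,0.03,0.03,0.03,0.03], xyz=[[0,0,-0.006],[0,0,-0.015],[0,0,-0.025],[0,0,-0.03],[0,0,-0.03],[0,0,-0.015],[0,0,-0.005]], twist=[[0,0,0],[0,0,0],[0,0,0],[0,0,0],[0,0,0],[0,0,0],[0,0,0]])

```text
clock: 7.15
position: [0.5966, 0.1376, 0.2323]
tool_rot: [3.139, -0.001, 1.343]
force: [-0.4, -0.3, -3.1]
grip_width: 0.0442
finger_force: 41.3
```

>>> apply_moves(claw=[0.03,0.03,0.03,0.03,0.03,0.03,0.03,0.03,0.03,0.03,0.03,0.03,0.03,0.03,0.03,0.03,0.03,0.03], xyz=[[-0.012,-0.0012,0],[-0.024,-0.0024,0],[-0.034,-0.0035,0],[-0.034,-0.0035,0],[-0.034,-0.0035,0],[-0.034,-0.0035,0],[-0.034,-0.0035,0],[-0.034,-0.0035,0],[-0.034,-0.0035,0],[-0.034,-0.0035,0],[-0.034,-0.0035,0],[-0.034,-0.0035,0],[-0.022,-0.0022,0],[-0.016,-0.0016,0],[0,0,0],[0,0,0],[0,0,0],[0,0,0]], twist=[[0,0,0],[0,0,0],[0,0,0],[0,0,0],[0,0,0],[0,0,0],[0,0,0],[0,0,0],[0,0,0],[0,0,0],[0,0,0],[0,0,0],[0,0,-0.023],[0,0,-0.023],[0,0,0],[0,0,0],[0,0,0],[0,0,0]])

```text
clock: 8.95
position: [0.4617, -0.2556, 0.23]
tool_rot: [-3.141, -0.0, 1.39]
force: [0.0, 0.1, -2.5]
grip_width: 0.044
finger_force: 41.2
```

```bash
python3 - <<'E'
from h import *
f=snap('wrist','w3.png'); s=bot.observe(); print(s['clock'],s['position'],s['tool_rot'],s['force'],s['grip_width'])
for n in ['free_strip','crate','jar_l','batten']: print(n,[(np.round(d['position'],4).tolist(),round(d['score'],2)) for d in bot.find_in('wrist',n)][:3])
# overlay predicted crate rim
C=(.5138,-.2352,-.1823); c,sn=np.cos(C[2]),np.sin(C[2])
im=f['img'][:,:,::-1].copy()
for X,Y,z,col in [(.086,.07,.075,0),(-.078,.062,.075,1),(0,0,0,2)]:
    if z==0: continue
    P=[[C[0]+c*a*X-sn*b*Y,C[1]+sn*a*X+c*b*Y,z] for a,b in((1,1),(1,-1),(-1,-1),(-1,1))]
    if col==1: P=[[C[0]+c*a-sn*b,C[1]+sn*a+c*b,z] for a,b in((.078,.062),(.078,-.062),(-.078,-.062),(-.078,.062))]
    cv2.polylines(im,[np.round(proj(f,P)).astype(int)],True,(0,255,0) if col else (0,0,255),1)
cv2.imwrite('pics/w3o.png',im)
E
```

```text
9.0 [ 0.46173255 -0.25567195  0.2301549 ] [-3.14137420e+00 -2.02852411e-04  1.38985357e+00] [-0.22903329  0.40631546 -2.3070212 ] 0.04405274655318192
free_strip [([0.4881, -0.2115, 0.0347], 0.67)]
crate [([0.4888, -0.2117, 0.0368], 0.92)]
jar_l [([0.5269, -0.2051, 0.0879], 0.73), ([0.5185, -0.2595, 0.0861], 0.59)]
batten [([0.5716, -0.2393, 0.07], 0.56)]
```

View pics/w3o.png

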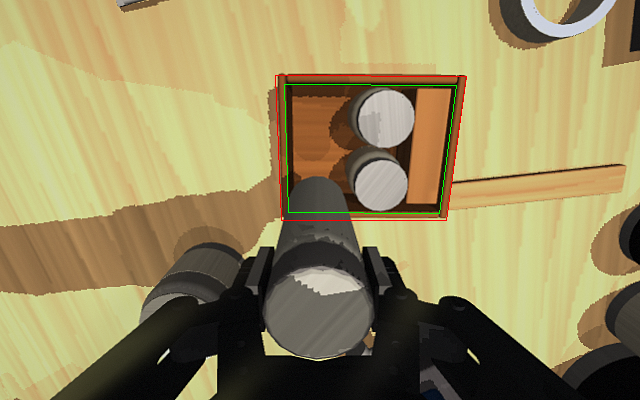

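>>> apply_moves(claw=[0.03,0.03,0.03,0.03,0.03,0.03,0.03,0.03,0.03,0.03], xyz=[[0,0.0015,0.01],[0,0,0.025],[0,0,0.03],[0,0,0.03],[0,0,0.018],[0,0,0.008],[0,0,0.005],[0,0,0.004],[0,0,0.0015],[0,0,0]], twist=[[0,0,0],[0,0,0],[0,0,0],[0,0,0],[0,0,0],[0,0,0],[0,0,0],[0,0,0],[0,0,0],[0,0,0]])

```text
clock: 10.2
position: [0.4633, -0.2567, 0.0992]
tool_rot: [3.141, 0.0, 1.389]
force: [0.4, 0.1, -2.4]
grip_width: 0.0447
finger_force: 41.4
```

>>> apply_moves(claw=[0.03,0.03,0.03,0.03], xyz=[[0,0,0.001],[0,0,0.001],[0,0,0],[0,0,0]], twist=[[0,0,0],[0,0,0],[0,0,0],[0,0,0]])

```text
clock: 10.6
position: [0.4634, -0.2569, 0.0979]
tool_rot: [3.14, 0.001, 1.389]
force: [-4.0, 0.7, 15.2]
grip_width: 0.044
finger_force: 43.1
```

>>> apply_moves(claw=[0.03,0.05,0.065,0.08,0.085,0.085,0.085,0.085,0.085,0.085,0.085,0.085,0.085], xyz=[[0,0,-0.0007],[0,0,0],[0,0,0],[0,0,0],[0,0,0],[0,0,0],[0,0,-0.01],[0,0,-0.02],[0,0,-0.035],[0,0,-0.04],[0,0,-0.02],[0,0,-0.007],[0,0,0]], twist=[[0,0,0],[0,0,0],[0,0,0],[0,0,0],[0,0,0],[0,0,0],[0,0,0],[0,0,0],[0,0,0],[0,0,0],[0,0,0],[0,0,0],[0,0,0]])

```text
clock: 11.9
position: [0.4632, -0.2568, 0.2304]
tool_rot: [3.14, 0.001, 1.389]
force: [-0.3, -0.3, -0.2]
grip_width: 0.0853
finger_force: 0.0
```

>>> apply_moves(claw=[0.085,0.085,0.085,0.085,0.085,0.085,0.085,0.085,0.085,0.085,0.085,0.085,0.085,0.085,0.085,0.085,0.085,0.085,0.085,0.085], xyz=[[0.012,0.0016,0],[0.024,0.0031,0],[0.036,0.0047,0],[0.036,0.0047,0],[0.036,0.0047,0],[0.036,0.0047,0],[0.036,0.0047,0],[0.036,0.0047,0],[0.036,0.0047,0],[0.036,0.0047,0],[0.036,0.0047,0],[0.036,0.0047,0],[0.036,0.0047,0],[0.036,0.0047,0],[0.022,0.0025,0],[0.014,0.0017,0],[0,0,0],[0,0,0],[0,0,0],[0,0,0]], twist=[[0,0,0],[0,0,0],[0,0,0],[0,0,0],[0,0,0],[0,0,0],[0,0,0],[0,0,0],[0,0,0],[0,0,0],[0,0,0],[0,0,0],[0,0,0],[0,0,0],[0,0,-0.025],[0,0,-0.025],[0,0,0],[0,0,0],[0,0,0],[0,0,0]])

```text
clock: 13.9
position: [0.6182, 0.2262, 0.2296]
tool_rot: [3.141, 0.0, 1.437]
force: [-0.7, 0.1, -0.1]
grip_width: 0.0848
finger_force: 0.0
```

```bash
python3 - <<'E'
from h import *
f=snap('wrist','w4.png'); s=bot.observe(); print(s['clock'],s['position'],s['tool_rot'],s['force'],s['grip_width'])
for n in ['offcut_mid','axle_bolt','bolt_corner','bracket_top','rail_top']: print(n,[(np.round(d['position'],4).tolist(),round(d['score'],2)) for d in bot.find_in('wrist',n)][:3])
E
```

```text
13.95 [0.61822078 0.22637084 0.22965295] [3.14131511e+00 3.55798942e-04 1.43763768e+00] [ 1.2714301   0.16711722 -0.35238869] 0.08487734466457444
offcut_mid [([0.4225, 0.2939, 0.1204], 0.86), ([0.3505, 0.2268, 0.0915], 0.81), ([0.6168, 0.2395, 0.1465], 0.59)]
axle_bolt [([0.5289, 0.2013, 0.0872], 0.92)]
bolt_corner [([0.3551, 0.122, 0.0048], 0.73)]
bracket_top [([0.6472, 0.2799, 0.0146], 0.8)]
rail_top [([0.6489, 0.2785, 0.0151], 0.72)]
```

View pics/w4.png

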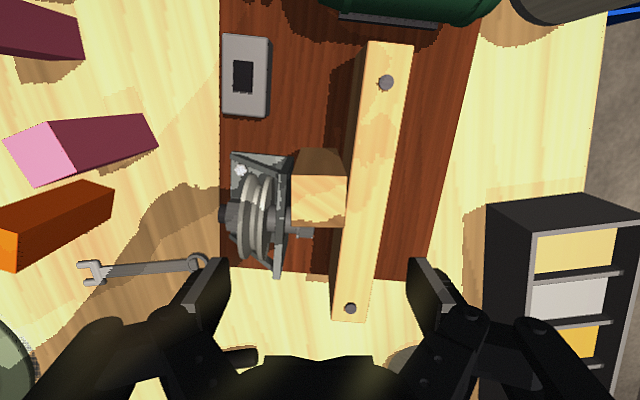

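>>> apply_moves(claw=[0.085,0.085,0.085,0.085,0.085,0.085,0.085,0.03,0.03,0.03,0.03,0.03,0.03,0.03,0.03], xyz=[[0.003,0,0.018],[0,0,0.03],[0,0,0.03],[0,0,0.025],[0,0,0.015],[0,0,0.007],[0,0,0],[0,0,0],[0,0,0],[0,0,0],[0,0,0],[0,0,0],[0,0,0],[0,0,0],[0,0,0]], twist=[[0,0,0],[0,0,0],[0,0,0],[0,0,0],[0,0,0],[0,0,0],[0,0,0],[0,0,0],[0,0,0],[0,0,0],[0,0,0],[0,0,0],[0,0,0],[0,0,0],[0,0,0]], force=40)

```text
clock: 15.7
position: [0.6189, 0.2305, 0.1055]
tool_rot: [3.14, -0.0, 1.439]
force: [-1.2, -1.2, 6.8]
grip_width: 0.0418
finger_force: 40.3
```

>>> apply_moves(claw=[0.03,0.03,0.03,0.03,0.03,0.03,0.03,0.03], xyz=[[0,0,-0.006],[0,0,-0.015],[0,0,-0.025],[0,0,-0.03],[0,0,-0.03],[0,0,-0.015],[0,0,-0.005],[0,0,0]], twist=[[0,0,0],[0,0,0],[0,0,0],[0,0,0],[0,0,0],[0,0,0],[0,0,0],[0,0,0]])

```text
clock: 16.5
position: [0.6185, 0.2302, 0.2306]
tool_rot: [3.141, 0.0, 1.439]
force: [0.1, -1.0, -1.6]
grip_width: 0.042
finger_force: 40.4
```

>>> apply_moves(claw=[0.03,0.03,0.03,0.03,0.03,0.03,0.03,0.03,0.03,0.03,0.03,0.03,0.03,0.03,0.03,0.03,0.03,0.03], xyz=[[-0.012,-0.0024,0],[-0.024,-0.0047,0],[-0.036,-0.0071,0],[-0.036,-0.0071,0],[-0.036,-0.0071,0],[-0.036,-0.0071,0],[-0.036,-0.0071,0],[-0.036,-0.0071,0],[-0.036,-0.0071,0],[-0.036,-0.0071,0],[-0.036,-0.0071,0],[-0.036,-0.0071,0],[-0.026,-0.0051,0],[-0.02,-0.0039,0],[0,0,0],[0,0,0],[0,0,0],[0,0,0]], twist=[[0,0,0],[0,0,0],[0,0,0],[0,0,0],[0,0,0],[0,0,0],[0,0,0],[0,0,0],[0,0,0],[0,0,0],[0,0,0],[0,0,0],[0,0,0.025],[0,0,0.025],[0,0,0],[0,0,0],[0,0,0],[0,0,0]])

```text
clock: 18.3
position: [0.4736, -0.1954, 0.2303]
tool_rot: [-3.141, -0.0, 1.39]
force: [0.4, -0.3, -0.3]
grip_width: 0.0416
finger_force: 40.4
```

```bash
python3 - <<'E'
from h import *
f=snap('wrist','w5.png'); s=bot.observe(); print(s['clock'],s['position'],s['tool_rot'],s['force'],s['grip_width'])
E
```

```text
18.35 [ 0.47367562 -0.19551417  0.23035328] [-3.14134540e+00 -2.22917771e-04  1.39027206e+00] [-0.16224502 -0.62587512 -1.73609284] 0.04196427700425771
```

View pics/w5.png

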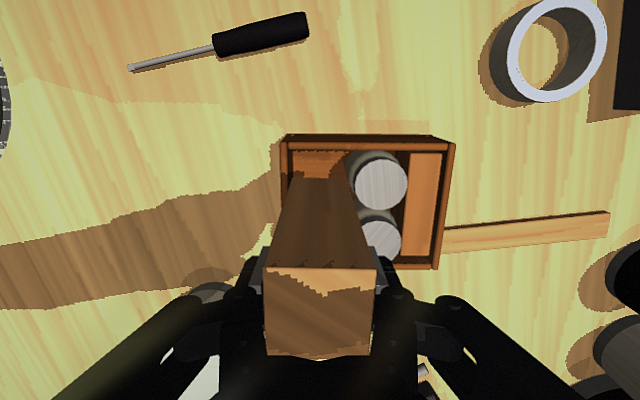

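>>> apply_moves(claw=[0.03,0.03,0.03,0.03,0.03,0.03,0.03,0.03,0.03,0.03,0.03,0.03], xyz=[[0,0,0.01],[0,0,0.025],[0,0,0.03],[0,0,0.03],[0,0,0.018],[0,0,0.008],[0,0,0.005],[0,0,0.004],[0,0,0.001],[0,0,0.001],[0,0,0],[0,0,0]], twist=[[0,0,0],[0,0,0],[0,0,0],[0,0,0],[0,0,0],[0,0,0],[0,0,0],[0,0,0],[0,0,0],[0,0,0],[0,0,0],[0,0,0]])

```text
clock: 19.55
position: [0.4737, -0.1963, 0.0988]
tool_rot: [3.141, 0.0, 1.389]
force: [0.4, 0.6, -1.5]
grip_width: 0.0416
finger_force: 40.4
```

>>> apply_moves(claw=[0.03,0.03,0.03], xyz=[[0,0,0.001],[0,0,0],[0,0,0]], twist=[[0,0,0],[0,0,0],[0,0,0]])

```text
clock: 19.85
position: [0.4739, -0.1964, 0.0984]
tool_rot: [3.141, 0.001, 1.389]
force: [-4.8, 1.1, 18.8]
grip_width: 0.0414
finger_force: 42.3
```

>>> apply_moves(claw=[0.03,0.05,0.065,0.08,0.085,0.085,0.085,0.085,0.085,0.085,0.085,0.085,0.085], xyz=[[0,0,-0.0008],[0,0,0],[0,0,0],[0,0,0],[0,0,0],[0,0,0],[0,0,-0.01],[0,0,-0.02],[0,0,-0.035],[0,0,-0.04],[0,0,-0.02],[0,0,-0.007],[0,0,0]], twist=[[0,0,0],[0,0,0],[0,0,0],[0,0,0],[0,0,0],[0,0,0],[0,0,0],[0,0,0],[0,0,0],[0,0,0],[0,0,0],[0,0,0],[0,0,0]])

```text
clock: 21.15
position: [0.4737, -0.1963, 0.2312]
tool_rot: [3.14, 0.001, 1.389]
force: [-0.3, 0.6, -1.0]
grip_width: 0.0848
finger_force: 0.0
```

```bash
cat > plan.py <<'E'
from h import *
f=bot.grab_frame('wrist'); s=bot.observe(); print(s['clock'],s['position'],s['tool_rot'],s['qpos'].round(3))
D=np.array([.6007,.1816]);yd=-.2281
Rt=R.from_euler('xyz',s['tool_rot']).as_matrix(); p=np.array(s['position'])
V=np.array(f['view']); Rc=V[:3,:3].T; o=-Rc@V[:3,3]
ot=Rt.T@(o-p); Rct=Rt.T@Rc; np.savez('cam.npz',ot=ot,Rct=Rct); print('cam in tool',ot.round(4),'fl',K(f)[0,0]); print(Rct.round(3))
Dm=R.from_euler('z',yd).as_matrix()
for al in (30,38):
  for sg in(1,-1):
    Rn=R.from_euler('xyz',[np.pi,0,yd+np.pi/2]).as_matrix()@R.from_euler('x',sg*np.radians(al)).as_matrix()
    Rcn=Rn@Rct; tgt=np.array([*D,.080]); d=.21
    cam=tgt+Rcn[:,2]*d; tcp=cam-Rn@ot
    L=lambda q:(Dm.T@(q-[*D,0])).round(3)
    print(al,sg,'cam',L(cam),'tcp',L(tcp),'world',tcp.round(3),'rad',np.hypot(*tcp[:2]).round(3))
    for y in(-.057,.057): print('   finger',L(tcp+Rn@[0,y,-.013]), 'body',L(tcp+Rn@[0,y,-.073]))
E
python3 plan.py
```

```text
21.2 [ 0.47335815 -0.19620214  0.23011931] [-3.14152809e+00  1.28538981e-04  1.38883902e+00] [ 0.701  0.387 -0.548  1.874  0.244  0.948 -0.139]
cam in tool [ 0.0805  0.0003 -0.1431] fl 308.30404443359083
[[ 0.001  0.949  0.314]
 [ 1.     0.    -0.002]
 [-0.002  0.314 -0.949]]
30 1 cam [0.099 0.066 0.253] tcp [ 0.027 -0.015  0.129] world [0.624 0.161 0.129] rad 0.645
   finger [-0.015 -0.015  0.169] body [ 0.015 -0.015  0.221]
   finger [ 0.083 -0.015  0.112] body [ 0.113 -0.015  0.164]
30 -1 cam [-0.1    0.066  0.252] tcp [-0.029 -0.015  0.128] world [0.569 0.174 0.128] rad 0.595
   finger [-0.085 -0.015  0.111] body [-0.115 -0.015  0.163]
   finger [ 0.014 -0.015  0.168] body [-0.016 -0.015  0.22 ]
38 1 cam [0.122 0.066 0.237] tcp [ 0.034 -0.015  0.125] world [0.63  0.16  0.125] rad 0.65
   finger [-0.003 -0.015  0.17 ] body [ 0.034 -0.015  0.217]
   finger [ 0.087 -0.015  0.1  ] body [ 0.124 -0.015  0.147]
38 -1 cam [-0.123  0.066  0.237] tcp [-0.035 -0.015  0.124] world [0.563 0.175 0.124] rad 0.59
   finger [-0.088 -0.015  0.099] body [-0.125 -0.015  0.146]
   finger [ 0.002 -0.015  0.169] body [-0.035 -0.015  0.216]
```

>>> apply_moves(claw=[0.085,0.085,0.085,0.085,0.085,0.085,0.085,0.085,0.085,0.085,0.085,0.085], xyz=[[0.012,0.0032,0],[0.024,0.0063,0],[0.036,0.0095,0],[0.036,0.0095,0],[0.036,0.0095,0],[0.036,0.0095,0],[0.036,0.0095,0],[0.036,0.0095,0],[0.036,0.0095,0],[0.036,0.0095,0],[0.036,0.0095,0.01],[0.0245,0.0065,0.02]], twist=[[0,0,0],[0,0,0],[0,0,0],[0,0,0],[0,0,0],[0,0,0],[0,0,0],[0,0,0],[0,0,0],[0,0,0],[0,0,0],[0,0,0.046]])

```text
clock: 22.4
position: [0.6432, 0.1679, 0.1996]
tool_rot: [-3.141, -0.002, 1.345]
force: [0.3, -0.3, -0.1]
grip_width: 0.085
finger_force: 0.0
```

>>> apply_moves(claw=[0.085,0.085,0.085,0.085,0.085,0.085,0.085,0.085,0.085,0.085,0.085,0.085], xyz=[[0,0,0],[0,0,0],[0,0,0],[0,0,0],[0,0,0],[0,0.0123,0.0158],[0,0.0123,0.0158],[0,0.0123,0.0158],[0,0,0],[0,0,0],[0,0,0],[0,0,0]], twist=[[0.1326,0,0],[0.1326,0,0],[0.1326,0,0],[0.1326,0,0],[0.1326,0,0],[0,0,0],[0,0,0],[0,0,0],[0,0,0],[0,0,0],[0,0,0],[0,0,0]])

```text
clock: 23.6
position: [0.6433, 0.1637, 0.1415]
tool_rot: [-2.481, -0.001, 1.343]
force: [0.4, -0.0, -0.6]
grip_width: 0.085
finger_force: 0.0
```

```bash
python3 - <<'E'
from h import *
f=snap('wrist','w6.png'); s=bot.observe(); print(s['clock'],s['position'],s['tool_rot'],s['qpos'].round(3),s['force'])
np.savez('f6.npz',**{k:f[k] for k in f})
import cv2
cv2.imwrite('pics/w6c.png',cv2.resize(f['img'][130:270,240:400,::-1],(640,560),interpolation=2))
D=[.6007,.1816]
print(proj(f,[[*D,.075]]))
E
```

```text
23.65 [0.64319188 0.16370327 0.14129226] [-2.48020206e+00 -5.28261517e-04  1.34283023e+00] [ 0.008  1.109 -0.562  0.916  0.122  1.761 -0.653] [1.46692052 0.56575271 0.53565   ]
[[323.73672005 197.77665294]]
```

View pics/w6c.png

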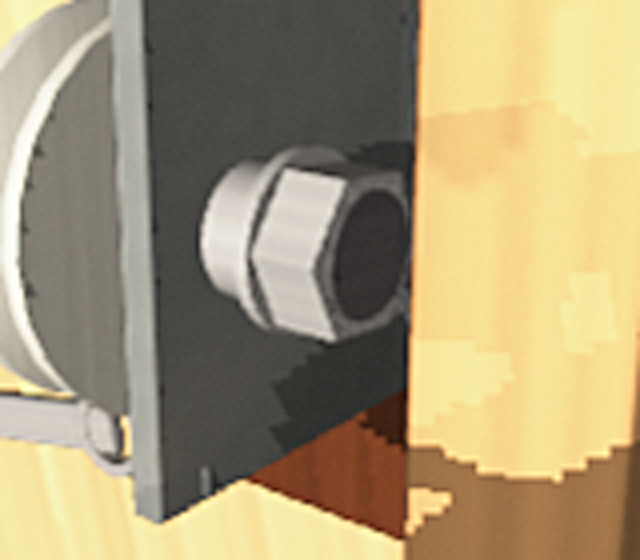

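```bash
cat > bolt.py <<'E'
from h import *
from scipy.optimize import least_squares
f={k:v for k,v in np.load('f6.npz').items()}
D=np.array([.6007,.1816,.075]); Dm=R.from_euler('z',-.2281).as_matrix()
uv=np.array([[345,178],[316,262],[335,340],[282,168],[253,248],[278,328]],float)/4+[240,130]-.375
def pts(p,xs=(.007,-.007)):
    a=p[3]+np.radians([30,90,150]); r=.015/np.cos(np.pi/6)
    return np.array([D+Dm@(np.array([x,r*np.cos(t),r*np.sin(t)])+p[:3]) for x in xs for t in a])
r=least_squares(lambda p:np.r_[(proj(f,pts(p))-uv).ravel(),(p[2])/.001],[0,0,0,0])
print(r.x[:3].round(4),np.degrees(r.x[3])); print((proj(f,pts(r.x))-uv).round(2).tolist())
J=np.linalg.inv(r.jac.T@r.jac); print('sd',np.sqrt(np.diag(J)))
print('bolt world',(D+Dm@r.x[:3]).round(4))
im=cv2.resize(f['img'][160:220,290:345,::-1],(770,840)[::1],interpolation=2)[:600]
im=cv2.resize(f['img'][165:222,295:350,::-1],None,fx=10,fy=10,interpolation=2)
q=pts(r.x); 
a=r.x[3]+np.radians([30,90,150,210,270,330,390]); rr=.01732
def dr(P,c):
    u=(proj(f,P)-[295,165]+.5)*10; cv2.polylines(im,[np.round(u).astype(int)],False,c,1)
for x in(.007,-.007): dr([D+Dm@(np.array([x,rr*np.cos(t),rr*np.sin(t)])+r.x[:3]) for t in a],(0,0,255))
for i in range(3): dr([q[i],q[i+3]],(0,255,0))
cv2.imwrite('pics/b.png',im)
E
python3 bolt.py
```

```text
[ 0.0005  0.0052 -0.0001] -6.412071714878899
[[0.71, -0.24], [-0.97, 1.02], [0.11, -0.06], [1.08, -0.51], [-0.49, 0.89], [-0.45, -1.18]]
sd [0.00085099 0.00064359 0.00096656 0.03404687]
bolt world [0.6024 0.1865 0.0749]
```

View pics/b.png

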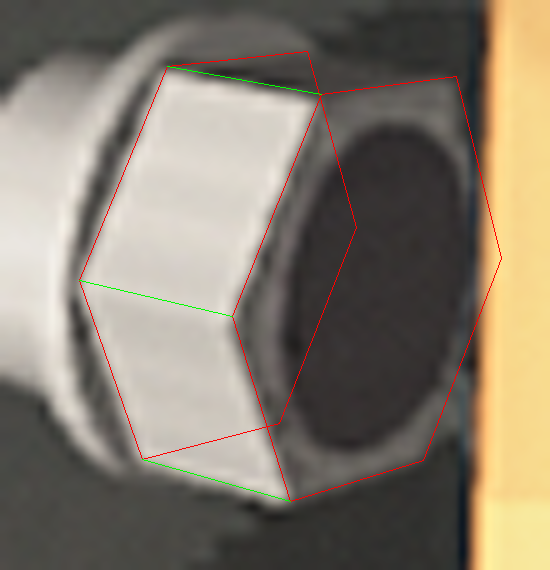

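```bash
cat >> bolt.py <<'E'
from scipy.optimize import minimize
from scipy.ndimage import map_coordinates
G=cv2.GaussianBlur(f['img'].astype(float).mean(2),(0,0),.7)
def score(p,show=False):
    q=proj(f,pts(p)); cen=q.mean(0); tot=[]
    for i,j in[(0,1),(1,2),(3,4),(4,5),(0,3),(2,5)]:
        t=np.linspace(.12,.88,25)[:,None]; m=q[i]*(1-t)+q[j]*t; n=np.array([-(q[j]-q[i])[1],(q[j]-q[i])[0]]); n/=np.linalg.norm(n)
        if n@(cen-q[i])<0:n=-n
        v=lambda s:map_coordinates(G,(m+s*n).T[::-1],order=1)
        tot.append((v(.7)-v(-.7)).mean())
    if show: print(np.round(tot,1))
    return -np.mean(tot)+ (p[2]/.0015)**2*1
for st in (-10,-6,-2,3):
  for x in (-.001,.001):
    o=minimize(score,[x,.0052,0,np.radians(st)],method='Nelder-Mead',options=dict(initial_simplex=np.array([x,.0052,0,np.radians(st)])+np.vstack([np.zeros(4),np.diag([.002,.002,.001,.06])]),xatol=1e-5,fatol=1e-3,maxiter=2000))
    print(o.x[:3].round(4),np.degrees(o.x[3]).round(2),o.fun.round(2))
score(o.x,True)
print('world',(D+Dm@o.x[:3]).round(4))
for th in range(-14,3,2):
    oo=minimize(lambda q:score([*q,np.radians(th)]),o.x[:3],method='Nelder-Mead'); print(th,oo.fun.round(2),oo.x.round(4))
E
python3 bolt.py
```

```text
[ 0.0005  0.0052 -0.0001] -6.412071714878899
[[0.71, -0.24], [-0.97, 1.02], [0.11, -0.06], [1.08, -0.51], [-0.49, 0.89], [-0.45, -1.18]]
sd [0.00085099 0.00064359 0.00096656 0.03404687]
bolt world [0.6024 0.1865 0.0749]
[0.0005 0.0049 0.0002] -5.44 -69.04
[0.0005 0.0049 0.0002] -5.44 -69.04
[0.0005 0.0049 0.0002] -5.44 -69.04
[0.0005 0.0049 0.0002] -5.44 -69.04
[0.0005 0.0049 0.0002] -5.44 -69.04
[0.0005 0.0049 0.0002] -5.44 -69.04
[0.0005 0.0049 0.0002] -5.44 -69.04
[0.0005 0.0049 0.0002] -5.41 -69.04
[68.4 61.7 67.6 61.6 83.9 71.3]
world [0.6023 0.1863 0.0752]
-14 -56.4 [-0.0011  0.0032 -0.0015]
-12 -60.71 [-0.0008  0.0036 -0.0012]
-10 -64.63 [-0.0005  0.004  -0.0009]
-8 -67.57 [-0.0001  0.0044 -0.0005]
-6 -68.96 [0.0005 0.0049 0.0002]
-4 -68.38 [0.0008 0.0052 0.0005]
-2 -65.39 [0.0012 0.0057 0.001 ]
0 -60.12 [0.0015 0.006  0.0014]
2 -53.13 [0.0016 0.0061 0.0015]
```

>>> apply_moves(claw=[0.085,0.085,0.085,0.085,0.085,0.085,0.085,0.085,0.085,0.085,0.085], xyz=[[0,-0.0123,-0.0158],[0,-0.0123,-0.0158],[0,-0.0123,-0.0158],[0,0,0],[0,0,0],[0,0,0],[0,0,0],[0,0,0],[0.0043,-0.015,0.004],[0.0043,-0.015,0.004],[0.0043,-0.015,0.004]], twist=[[0,0,0],[0,0,0],[0,0,0],[-0.1326,0,0],[-0.1326,0,0],[-0.1326,0,0],[-0.1326,0,0],[-0.1326,0,0],[0,0,0],[0,0,0],[0,0,0]])

```text
clock: 24.75
position: [0.6018, 0.1869, 0.1904]
tool_rot: [3.139, -0.001, 1.342]
force: [0.4, 0.5, -0.2]
grip_width: 0.0849
finger_force: 0.0
```

>>> apply_moves(claw=[0.085,0.085,0.085,0.085,0.085,0.085,0.085,0.085,0.085,0.085,0.085,0.085,0.085,0.085,0.085], xyz=[[0,0,0],[0,0,0],[0,0,0],[0,0,0],[0,0,0],[0,0,0],[0,0,0],[0,0,0],[0,0,0],[0,0,0],[0,0,0],[0,0,0],[0,0,0],[0,0,0],[0,0,0]], twist=[[0,0,-0.1428],[0,0,-0.1428],[0,0,-0.1428],[0,0,-0.1428],[0,0,-0.1428],[0,0,-0.1428],[0,0,-0.1428],[0,0,-0.1428],[0,0,-0.1428],[0,0,-0.1428],[0,0,-0.1428],[0.0942,0,0],[0,0,0],[0,0,0],[0,0,0]])

```text
clock: 26.25
position: [0.6022, 0.186, 0.1889]
tool_rot: [-3.049, 0.001, 2.913]
force: [-0.1, -0.5, 0.3]
grip_width: 0.085
finger_force: 0.0
```

```bash
python3 - <<'E'
from h import *
f=snap('wrist','w7.png'); s=bot.observe(); print(s['clock'],s['position'],s['tool_rot'],s['qpos'].round(3),s['force'])
np.savez('f7.npz',**{k:f[k] for k in f})
B=np.array([.6023,.1863,.0752]); u=proj(f,[B])[0]; print(u)
D=R.from_euler('z',-.2281).as_matrix()
im=f['img'][:,:,::-1].copy(); x0,y0=int(u[0])-70,max(0,int(u[1])-60)
im=cv2.resize(im[y0:y0+100,x0:x0+130],None,fx=6,fy=6,interpolation=2)
dr=lambda P,c:cv2.polylines(im,[np.round((proj(f,P)-[x0,y0]+.5)*6).astype(int)],False,c,1)
t=np.radians(-5.44)+np.radians([30,90,150]); P=[[B+D@[x,.01732*np.cos(a),.01732*np.sin(a)] for a in t] for x in(.007,-.007)]
dr(P[0],(0,0,255));dr(P[1],(0,0,255))
for i in range(3): dr([P[0][i],P[1][i]],(0,255,0))
# bracket rear top edge, rail front top edge
for x in(-.022,-.030,.034): dr([B*[1,1,0]+[0,0,.103]+D@[x,y,0] for y in(-.055,.055)],(255,0,0))
cv2.imwrite('pics/b7.png',im)
E
```

```text
26.3 [0.60221769 0.18583332 0.18875619] [-3.04841918e+00  6.84425566e-04  2.91254465e+00] [ 0.096  0.736 -0.861  1.553  0.641  1.217  0.429] [-0.44046558 -0.04549109  0.6036195 ]
[330.4078213  194.29413554]
```

View pics/b7.png

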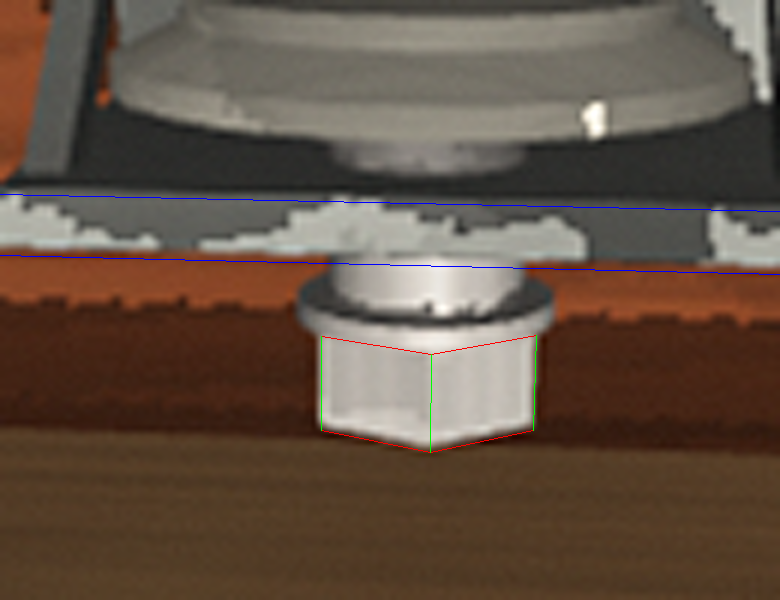

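```bash
cat > j.py <<'E'
from h import *
from scipy.optimize import minimize
from scipy.ndimage import map_coordinates
F=[{k:v for k,v in np.load(n).items()} for n in('f6.npz','f7.npz')]
G=[cv2.GaussianBlur(f['img'].astype(float).mean(2),(0,0),.7) for f in F]
B=np.array([.6023,.1863,.0752]); Dm=R.from_euler('z',-.2281).as_matrix()
E=[[(0,1),(1,2),(3,4),(4,5),(0,3),(2,5)],[(0,1),(1,2),(0,3),(2,5)]]
def sc(p,k):
    a=p[3]+np.radians([30,90,150]); r=.01732
    q=proj(F[k],[B+Dm@(np.array([x,r*np.cos(t),r*np.sin(t)])+p[:3]) for x in(.007,-.007) for t in a]); cen=q.mean(0); tot=[]
    for i,j in E[k]:
        t=np.linspace(.12,.88,25)[:,None]; m=q[i]*(1-t)+q[j]*t; n=np.array([-(q[j]-q[i])[1],(q[j]-q[i])[0]]); n/=np.linalg.norm(n)
        if n@(cen-q[i])<0:n=-n
        v=lambda s:map_coordinates(G[k],(m+s*n).T[::-1],order=1); tot.append((v(.7)-v(-.7)).mean())
    return -np.mean(tot)+(p[2]/.001)**2
def opt(fn,x): x=np.array(x,float); return minimize(fn,x,method='Nelder-Mead',options=dict(initial_simplex=x+np.vstack([np.zeros(len(x)),np.diag(([.001]*3+[.05]+[.001]*3)[:len(x)])]),maxiter=4000,xatol=1e-5,fatol=1e-3))
o=opt(lambda p:sc(p,1),[0,0,0,-.095]); print('v7',o.x[:3].round(4),np.degrees(o.x[3]),o.fun)
o=opt(lambda p:sc(p[:4],0)+sc(np.r_[p[4:7],p[3]],1),[0,0,0,-.095,0,0,0]); print('joint',o.x.round(4),np.degrees(o.x[3]),o.fun)
b=B+Dm@o.x[4:7]; s=bot.observe(); Rt=R.from_euler('xyz',s['tool_rot']).as_matrix()
zb=Dm@[0,-np.sin(o.x[3]),np.cos(o.x[3])]
print('tool z vs -bolt z',(Rt.T@zb).round(4),'tool x vs drive x',(Rt.T@Dm[:,0]).round(4))
print('bolt in tool (from tcp)',(Rt.T@(b-s['position'])).round(4),b)
E
python3 j.py
```

```text
v7 [-0.0008 -0.      0.0001] -4.162176286160834 -83.65410945665494
joint [ 0.0001  0.      0.0001 -0.0915 -0.0008 -0.0002  0.0001] -5.2414342043529185 -152.66426419964012
tool z vs -bolt z [-6.0e-04 -1.7e-03 -1.0e+00] tool x vs drive x [-1.e+00  1.e-03  6.e-04]
bolt in tool (from tcp) [0.0009 0.0108 0.1129] [0.60147357 0.186297   0.07534764]
```

>>> apply_moves(claw=[0.085,0.085,0.085,0.085,0.085,0.085,0.085,0.085,0.06,0.045,0.045,0.045], xyz=[[0.001,0.0108,0.01],[0,0,0.024],[0,0,0.03],[0,0,0.03],[0,0,0.02],[0,0,0.013],[0,0,0.007],[0,0,0],[0,0,0],[0,0,0],[0,0,0],[0,0,0]], twist=[[0,0,0],[0,0,0],[0,0,0],[0,0,0],[0,0,0],[0,0,0],[0,0,0],[0,0,0],[0,0,0],[0,0,0],[0,0,0],[0,0,0]], force=20)

```text
clock: 27.5
position: [0.6008, 0.1848, 0.0543]
tool_rot: [-3.048, 0.001, 2.914]
force: [0.4, -0.3, 0.2]
grip_width: 0.045
finger_force: 0.0
```

```bash
python3 - <<'E'
exec(open('j.py').read().split("o=opt")[0])
s=bot.observe(); Rt=R.from_euler('xyz',s['tool_rot']).as_matrix()
b=np.array([.60147,.1863,.0752]); th=np.radians(-5.2); zb=Dm@[0,-np.sin(th),np.cos(th)]
print(s['position'],s['force'],s['moment'],s['grip_width'])
print((Rt.T@zb).round(4),(Rt.T@(b-s['position'])).round(4))
E
```

```text
[0.60081947 0.18482793 0.05434568] [ 0.3902159  -0.30186453  0.22525258] [ 0.0715255  -0.03354065 -0.03207366] 0.044999743582650194
[-6.0e-04 -3.2e-03 -1.0e+00] [-0.0003 -0.0004 -0.0209]
```

>>> apply_moves(claw=[0.04,0.037,0.034,0.032,0.031,0.031], xyz=[[0,0,0],[0,0,0],[0,0,0],[0,0,0],[0,0,0],[0,0,0]], twist=[[0,0,0],[0,0,0],[0,0,0],[0,0,0],[0,0,0],[0,0,0]])

```text
clock: 28.1
position: [0.6006, 0.1848, 0.0539]
tool_rot: [-3.047, -0.0, 2.914]
force: [1.5, -0.7, 0.6]
grip_width: 0.0308
finger_force: 0.0
```

>>> apply_moves(claw=[0.029,0.027,0.02,0.02,0.02], xyz=[[0,0,0],[0,0,0],[0,0,0],[0,0,0],[0,0,0]], twist=[[0,0,0],[0,0,0],[0,0,0],[0,0,0],[0,0,0]], force=20)

```text
clock: 28.6
position: [0.6006, 0.1846, 0.0539]
tool_rot: [-3.047, -0.0, 2.914]
force: [-3.4, -3.5, 5.3]
grip_width: 0.0297
finger_force: 20.3
```

```bash
python3 - <<'E'
from workcell import bot
s=bot.observe(); print(s['position'],s['tool_rot'],s['force'],s['moment'],s['grip_width'],s['finger_force'])
E
```

```text
[0.60057868 0.18455775 0.05394731] [-3.04699597e+00 -3.52132996e-05  2.91359918e+00] [-3.36598261 -3.49330385  5.30239321] [-0.68429046  0.50211711 -0.0526278 ] 0.029727750335691826 20.323191657153075
```

>>> apply_moves(claw=[0.02,0.02,0.02,0.02,0.02], xyz=[[0,0,0],[0,0,0],[0,0,0],[0,0,0],[0,0,0]], twist=[[0,0,0],[0,0,0],[0,0,0],[0,0,0],[0,0,0]], force=80)

```text
clock: 29.1
position: [0.6006, 0.1846, 0.0542]
tool_rot: [-3.047, 0.0, 2.914]
force: [-4.5, -3.4, 8.3]
grip_width: 0.0286
finger_force: 78.5
```

```bash
python3 - <<'E'
from h import *
s=bot.observe(); print(s['position'],s['tool_rot'],s['force'],s['grip_width'],s['finger_force'])
for n in ['can_mid','offcut_mid','jar_l','batten','axle_bolt']: print(n,[(np.round(d['position'],3).tolist(),round(d['score'],2)) for d in bot.find_in('top',n)][:4])
g=snap('top','t9.png'); sc=snap('scene','s9.png')
A=cv2.resize(g['img'][165:255,365:445],(400,450),interpolation=2);Bc=cv2.resize(sc['img'][185:275,190:270],(400,450),interpolation=2)
cv2.imwrite('pics/end.png',np.hstack([A,Bc])[:,:,::-1])
E
```

```text
[0.60058804 0.1845897  0.05415486] [-3.04694382e+00  1.00687149e-04  2.91364947e+00] [-4.54960457 -3.41998412  8.32108358] 0.028597680483285284 78.5207066545263
can_mid [([0.592, 0.135, 0.148], 0.61)]
offcut_mid [([0.413, 0.462, 0.131], 0.98), ([0.409, 0.274, 0.135], 0.9), ([0.614, 0.226, 0.149], 0.76), ([0.337, 0.22, 0.135], 0.65)]
jar_l [([0.519, -0.258, 0.089], 0.8), ([0.615, 0.228, 0.155], 0.58), ([0.53, -0.201, 0.09], 0.55)]
batten [([0.57, -0.243, 0.069], 0.57)]
axle_bolt [([0.536, 0.196, 0.091], 0.54)]
```

View pics/end.png

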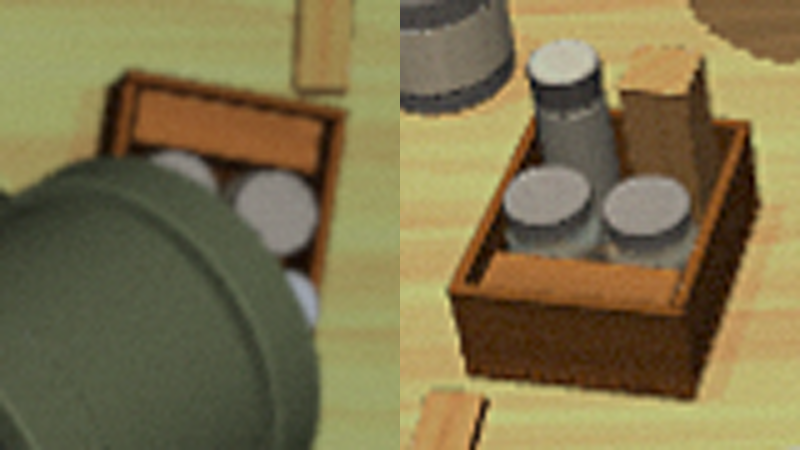

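Both parts stand upright in the box's free strip (scene view, can at about (565,65) and offcut at about (660,75)), and the jars and batten are where they were. The bolt head is held at 80 N with the pads flush on the flats.

```bash
python3 -c "
from workcell import bot
print(bot.job_done())"
```

```text
the job is handed in; nothing more can be done
None
```

The job is handed in at about 29 s of the 59 s limit: the can and offcut stand upright in the box's free strip, and the gripper holds the bolt head at about 80 N, tilted to its measured angle of about 5°, though I did not re-measure that angle after closing.

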